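Take a loaf board from its rack and lay it on the scale

TASK

The thin loaf board lies sunk in the rack's shallow channel, where its sides cannot be gripped: slide it along the channel out of the open mouth until about 40 mm of it juts out over the edge, still lying flat in the rack, then grip that jutting end across its width and lift the board clear. Lay it flat across the scale's weighing plate, centred and square, jutting out equally to the scale's left and right, and lower it there rather than letting it drop; do not let it fall to the table or shift the cookie box, the label roll or the ribbon spool.

Things in the scene. Friction and masses are not known exactly. Their poses are not given: they have to be found in the camera images.
- rack: fixed stainless board rack, 72 mm wide (x), 330 mm long (y), 60 mm high, yaw within 0.2 rad; origin under its centre on the table. Channel on top, floor 55 mm above the table, 54 mm wide, between side kerbs 9 mm wide that rise 5 mm above the floor; a like kerb closes the back end (inner face at y = +156 mm). Foot flanges on the table reach 53 mm from the middle.
- rack_mouth (a point): middle of the edge of the channel's open mouth (the rack's -y end, no kerb), at the height of the channel floor; axes as the rack's: -y points out of the mouth. The space under and before it is free: the rack's side walls and feet begin 45 mm behind the edge.
- board_center (a point): centre of the loaf board, half-way up: loose pale plywood strip, 50 mm (x) by 220 mm (y) by 4 mm, about 60 g. Starts in the channel, axes as the rack's, 2 mm play each side, 1 mm below the kerbs' tops, front end 20 to 40 mm inside the mouth; behind it 61 to 81 mm of channel are empty, room to push its rear end. Tips off when about half juts out.
- board_front (a point): middle of the board's front end (the end toward the mouth), half-way up, 110 mm along -y from its centre
- scale: fixed low kitchen scale, 198 mm (its x) by 158 mm (its y, left and right), housing top 24 mm above the table, display at its -x end; origin under its centre on the table. The yaw varies by up to 0.25 rad.
- scale_pan (a point): centre of the top of the scale's rigid weighing plate, 29 mm above the table, 26 mm along +x from the scale's origin; plate 132 mm (x) by 138 mm (y), axes as the scale's. The board is to lie over this point, length along the scale's y, either way round; its ends then jut 31 mm past the housing.
- gift_box: bystander: loose clear square box of cookies, 74x74x129 mm, beyond the scale; origin under its centre
- roll: bystander: loose label roll lying flat, 79 mm across, 36 mm high, beyond the rack; origin under its centre
- spool: bystander: loose flat ribbon spool, 69 mm across, 15 mm high, to the right of the scale; origin under its centre

How it is judged (in metres and radians):
On the way, in this order (a step that is already met when the one before it is completed fails the run):
1. the board juts at least 25 mm out of the rack's mouth while still lying flat in the channel (y of board_front in the frame of rack below -0.19 m and z of board_center in the frame of rack below 0.062 m and angle between board_center's own z axis and vertical below 0.06 rad), for 0.2 s.
2. the board is lifted clear of the rack in the fingers, its centre at least 25 mm above the channel floor (height (world z) of board_center above 0.08 m and contact force between the fingers and loaf_board above 0.5 N), for 0.2 s.
At the end, for the whole second after the job is handed in: The board lies flat and at rest on the weighing plate, its centre within 22 mm of the plate's centre, its length within 0.15 rad of the scale's left-right (y) direction, released (horizontal distance between board_center and scale_pan below 0.022 m and angle between the y axis of board_center and the y axis of scale, either way round below 0.15 rad and angle between board_center's own z axis and vertical below 0.04 rad and height (world z) of board_center between 0.027 and 0.036 m and linear speed of loaf_board below 0.01 m/s); the robot touches nothing.
It fails at once if the board falls to the table (height (world z) of board_center below 0.022 m).
It fails at once if the board is let go above the scale, more than 20 mm too high (horizontal distance between board_center and scale_pan below 0.08 m and height (world z) of board_center above 0.051 m and contact force between the fingers and loaf_board below 0.05 N).
It fails at once if the cookie box is shifted by more than 20 mm (distance of gift_box from where it was at the start of the episode above 0.02 m).
It fails at once if the label roll is shifted by more than 20 mm (distance of roll from where it was at the start of the episode above 0.02 m).
It fails at once if the ribbon spool is shifted by more than 20 mm (distance of spool from where it was at the start of the episode above 0.02 m).
It also fails if it takes over 54 s, if anything falls off the work surface, if the arm or the gripper's body presses on something with over 40 N, if the wrist force passes 120 N, or if a joint passes its speed limit or range.

ROBOT

A 6-joint arm with a two-finger parallel gripper is mounted at the origin on a cart in front of the work surface, level with it; the furniture and walls round the work are solid. World frame = base frame: x ahead of the robot, y to its left, z up, the work surface at z = 0. Lengths are in m, angles in degrees, forces in N, time in s.
With the tool pointing down it reaches from about 0.4 to 0.825 m from the base axis. Payload 7 kg.
Tool frame: the origin (TCP) lies between the finger pads; the fingertips stand 19 mm ahead of it and the grasp point (between the pads) is the TCP; x points along the fingers, y is the direction in which the jaws open and shut, and the axes are right-handed (so a half turn about x gives the same grasp; the last joint's range is limited). The gripper opens to 88 mm and grips with 3 to 60 N. Pads are 19 mm wide; open, the fingers measure 130 mm over their backs; the gripper's body (78 mm by 193 mm) begins 47 mm behind the grasp point.
Start: joints at [-51.618, 20.546, 0.682, 0, -70.136, -16.507], TCP at [0.251, -0.626, 0.246] pointing down, gripper open.
Joint ranges: [-176.03, 176.03], [-82.01, 121.73], [-58.28, 71.71], [-173.87, 95.51], [-174.79, -0.11], [-173.66, 173.66]. Speed limits (degrees/s): [136.94, 136.94, 172.46, 180, 180, 180].

INTERFACE

Orientations are given as [roll, pitch, yaw] about the fixed x, y, z axes, in that order (R = Rz(yaw) Ry(pitch) Rx(roll)).
In Python, from plant import r gives the robot as it stands.
- The arm moves only by the tool send_rows, never from a script. Its argument "plan" is a list of rows, each a list of 2 entries, a list of its own where there are three numbers: the shift along the tool's x, y, z scaled (see below), then the turn, a rotation vector about the tool's x, y, z scaled (see below). A call has exactly 5 rows; each row is the pose to reach, as a shift and turn from the pose measured when the call began, along the tool's axes at that moment; what a row does not reach only later rows make up. The controller multiplies each number of a shift by 0.15 m and each number of a turn by pi/4 rad. A row lasts 1/10 s, in which the tool goes at most 50 mm and 8.59 degrees, less where a joint would pass 70% of its speed; a pose out of reach is approached as far as the arm can. A call with a number of a shift or a turn outside -1 to 1 is refused whole. A call with a gripper value outside its range is refused whole. "jaw" is the opening, from -1 (shut) to 1 (fully open), so that 0 is half open, set as the call begins (left out, the last holds). The fingers move at their own pace and stop on an object; "force" is the grip in N (left out, the last holds). Time passes only in rows, so rows that repeat a pose let the fingers close, or fill a call up. It gives the time, the measured TCP pose, the force and the opening at its end, in the units of the state.
- r.get_state(): the state, without advancing time (a new reading comes with each control period).
- r.capture(name): name is "side" or "top"; returns a dict with "color" (420x560x3 uint8, red, green, blue), "range_z" (420x560 float32, m along the optical axis (not along the pixel's ray), 0 where there is no reading), "mtx" (3x3 intrinsics, pixels), "pose" (4x4, takes a point from camera to world coordinates). Camera axes: x right, y down, z forward; pixel columns grow to the right and rows downward; lengths in m; the calibration is good to about 2 mm. A picture is of the moment at which its call begins.
- r.close_job(): hands the job in, once; it reports no verdict.
Trained networks look in a picture, given as the dict that the camera call returned (one of the last four; its "shot" number tells which), for a name from the list of things; names that differ only in an ending like _2 or _b are one class to them, and where a whole thing is asked for, a point or a joint stands for the part that bears it (a point fixed in the world has none). Each returns a list of dicts, best first, with "score" (0 to 1); they miss things now and then, are a little off and sometimes report something else, mostly with a low value. They report only what shows in the picture. A call takes as long as a camera call.
- r.find_in(picture, target): "uv" ([column, row] in pixels, amid what is visible of it).
- r.trace(picture, target): "mask" (420x560 bool, what is visible of it) and "uv" ([column, row] in pixels, amid what is visible of it).
The state is a dict: "time_s": time; "joints": joint angles; "qd": joint speeds; "joint_torque": joint torques, N m; "tcp_pos": TCP position; "eef_rot": TCP orientation; "contact_force": force on the tool from outside, world axes, zero at the start; "moment": the same for the moment, N m; "gripper_width": finger opening in m.
Only numpy, scipy, OpenCV 4.12 (cv2) and the standard library are available. Lean on these libraries where they do the work, as an engineer would, in place of code of your own. Each camera call takes 0.05 s, during which the arm holds its last target. There are 200 camera calls.

## Working session

There is one attempt and no reset: what is moved stays moved. The work goes in short steps, Python scripts to look and compute and a tool call to move; the robot and the scene stay as the last step left them, time stands still between calls to the robot, and variables do not carry over. Pictures are saved under pics/ and viewed, about 8 in all and at most 12, crops included, and the job is handed in when it is done.

Besides the shell and the picture viewer there is one more tool, called after ">>>" in YAML: its name, and indented under it one key for each argument. send_rows: Moves the arm, as the interface text tells. Its arguments: {"type":"object","properties":{"plan":{"type":"array"},"jaw":{"type":"number"},"force":{"type":"number"}},"required":["plan"]}

```bash
ls; mkdir -p pics
cat > h.py <<'E'
import numpy as np, cv2
from plant import r
def pts(c,mask=None):
    z=c["range_z"]; ok=z>0
    if mask is not None: ok&=mask
    v,u=np.nonzero(ok); K=c["mtx"]; d=z[v,u]
    p=np.stack([(u-K[0,2])/K[0,0]*d,(v-K[1,2])/K[1,1]*d,d],1)
    T=c["pose"]; return p@T[:3,:3].T+T[:3,3]
E
python3 - <<'E'
from h import *
st=r.get_state(); print(st["time_s"],st["tcp_pos"],st["eef_rot"],st["gripper_width"])
ims=[]
for n in ("top","side"):
    c=r.capture(n); ims.append(c["color"]); print(n,np.round(c["pose"],3).tolist())
    for t in ("rack","board_center","scale","gift_box","roll","spool"):
        for d in r.trace(c,t)[:1]:
            P=pts(c,d["mask"]); 
            (cx,cy),wh,a=cv2.minAreaRect(P[:,:2].astype(np.float32)) if len(P) else ((0,0),0,0)
            print(t,round(d["score"],2),np.round(d["uv"]),len(P),np.round(np.median(P,0),3) if len(P) else "",np.round([cx,cy,*wh,a],3) if len(P) else "")
    cv2.imwrite(f"pics/{n}0.png",c["color"][...,::-1])
E
```

```text
pics
0.0 [ 0.25130275 -0.62599333  0.24463565] [ 94.54167077  89.90630566 116.41015282] 0.08761952443284361
top [[-0.001, -0.997, 0.074, 0.463], [-1.0, 0.002, 0.008, -0.099], [-0.009, -0.074, -0.997, 1.71], [0.0, 0.0, 0.0, 1.0]]
rack 0.88 [166. 231.] 2307 [0.537 0.255 0.053] [ 0.552  0.226  0.11   0.35  10.749]
board_center 0.62 [186. 218.] 1106 [0.559 0.186 0.059] [ 0.56   0.187  0.051  0.22  10.857]
scale 0.7 [306. 231.] 3189 [ 0.525 -0.182  0.027] [ 0.526 -0.183  0.162  0.203 78.06 ]
gift_box 0.67 [317. 159.] 692 [ 0.734 -0.208  0.127] [ 0.754 -0.218  0.073  0.106 64.837]
roll 0.71 [159. 168.] 453 [0.701 0.266 0.035] [ 0.702  0.267  0.079  0.079 74.032]
spool 0.89 [388. 271.] 362 [ 0.389 -0.441  0.015] [ 0.387 -0.442  0.068  0.066 48.585]
side [[-0.133, -0.49, 0.862, -0.619], [-0.991, 0.083, -0.106, 0.071], [-0.02, -0.868, -0.496, 0.749], [0.0, 0.0, 0.0, 1.0]]
rack 0.57 [168. 239.] 1733 [0.513 0.29  0.041] [0.395 0.264 0.59  0.221 4.236]
board_center 0.66 [187. 229.] 328 [0.551 0.232 0.061] [ 0.552  0.228  0.054  0.133 10.11 ]
scale 0.87 [317. 233.] 1827 [ 0.499 -0.177  0.029] [ 0.547 -0.186  0.166  0.252 77.483]
gift_box 0.94 [315. 185.] 825 [ 0.715 -0.207  0.085] [ 1.647 -0.374  0.084  1.929 79.934]
roll 0.56 [181. 212.] 316 [0.686 0.265 0.036] [7.0000e-01 2.6400e-01 7.7000e-02 7.8000e-02 7.8761e+01]
spool 0.62 [409. 247.] 316 [ 0.381 -0.44   0.017] [ 3.8700e-01 -4.4200e-01  6.7000e-02  6.6000e-02  8.0884e+01]
```

Run:
```python
import cv2,numpy as np
a=cv2.imread("pics/top0.png");b=cv2.imread("pics/side0.png")
a=cv2.resize(a[120:320,110:430],(800,500),interpolation=cv2.INTER_CUBIC)
cv2.imwrite("pics/a.png",a)
```

```text
(no output)
```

View pics/a.png

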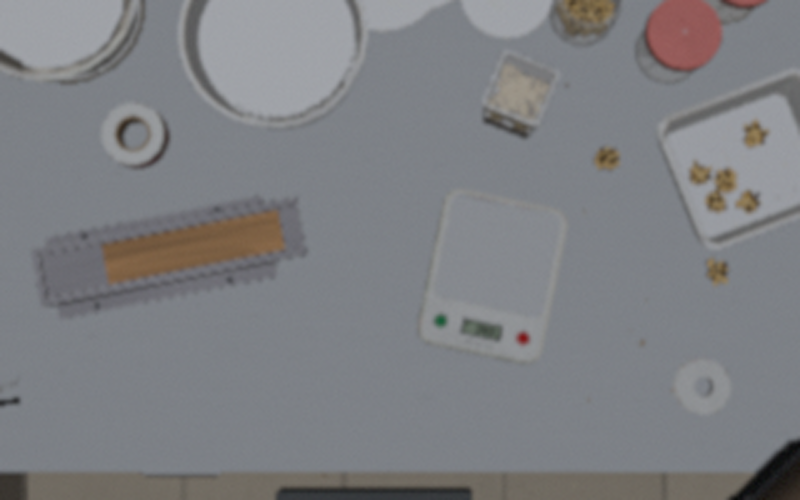

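View pics/side0.png

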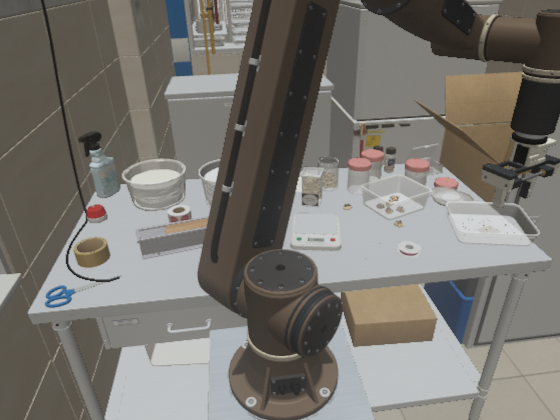

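The top view (crop) shows the mouth of the rack on the right at crop (300,220), with the board inside it. The scale's display faces the robot, the box lies beyond the scale, the roll beyond the rack, and the spool at lower right. The networks' positions match the picture, so next I refine the rack ends and set up a move helper.

```bash
cat >> h.py <<'E'
from scipy.spatial.transform import Rotation as Ro
def down(yaw_deg):  # tool x down, tool y at yaw_deg in the world (jaw axis)
    a=np.radians(yaw_deg); y=np.array([np.cos(a),np.sin(a),0]); x=np.array([0,0,-1.]); return Ro.from_matrix(np.stack([x,y,np.cross(x,y)],1))
def cur():
    s=r.get_state(); return np.array(s["tcp_pos"]),Ro.from_euler("xyz",s["eef_rot"],degrees=True),s
def plan(targets):  # [(xyz,jaw_yaw)] -> scaled shift/turn per call, assuming each is reached
    p,R,s=cur(); print("t",round(s["time_s"],2),"p",np.round(p,4),"jawdir",np.round(R.as_matrix()[:,1],3),"F",np.round(s["contact_force"],1),"w",round(s["gripper_width"],4))
    for q,yaw in targets:
        q=np.array(q); T=down(yaw); d=R.inv().apply(q-p)/.15; w=(R.inv()*T).as_rotvec()/(np.pi/4)
        print(q, "shift",np.round(d,3).tolist(),"turn",np.round(w,3).tolist()); p,R=q,T
E
python3 - <<'E'
from h import *
c=r.capture("top")
yaw=np.radians(10.8); ex=np.array([np.cos(yaw),np.sin(yaw)]); ey=np.array([-np.sin(yaw),np.cos(yaw)])
P=pts(c); b=np.array([.560,.187]); d=P[:,:2]-b; X=d@ex;Y=d@ey
m=(abs(X)<.05)&(abs(Y)<.35)&(P[:,2]>.045)&(P[:,2]<.075)
print("rack top Y",np.percentile(Y[m],[0,1,2,98,99,100]).round(4),"X",np.percentile(X[m],[0,1,99,100]).round(4))
m2=m&(abs(X)<.02); h,e=np.histogram(Y[m2],bins=20); 
print([(round(y,3),round(float(np.median(P[m2&(abs(Y-y)<.008),2])),4)) for y in np.arange(-.15,.22,.015) if (m2&(abs(Y-y)<.008)).any()])
d=r.trace(c,"board_center")[0]; Q=pts(c,d["mask"]); q=Q[:,:2]-b
print("board Y",np.percentile(q@ey,[0,1,99,100]).round(4),"X",np.percentile(q@ex,[0,1,99,100]).round(4))
# line fit of rack edges
for s in (-1,1):
    mm=m&(abs(Y)<.12); bins=np.arange(-.1,.11,.02)
    xs=[(s*np.max(s*X[mm&(abs(Y-y)<.01)])) for y in bins]; print("edge slope",np.polyfit(bins,xs,1))
d=r.trace(c,"scale")[0]; Q=pts(c,d["mask"]); Q=Q[Q[:,2]>.018]; print(cv2.minAreaRect(Q[:,:2].astype(np.float32)))
Q2=Q[Q[:,2]>.0265]; print(cv2.minAreaRect(Q2[:,:2].astype(np.float32)), len(Q2))
E
```

```text
rack top Y [-0.1349 -0.1315 -0.1278  0.3089  0.3307  0.3493] X [-0.0414 -0.0364  0.0412  0.05  ]
[(np.float64(-0.135), 0.0543), (np.float64(-0.12), 0.055), (np.float64(-0.105), 0.058), (np.float64(-0.09), 0.0593), (np.float64(-0.075), 0.0586), (np.float64(-0.06), 0.0584), (np.float64(-0.045), 0.0592), (np.float64(-0.03), 0.0599), (np.float64(-0.015), 0.0598), (np.float64(-0.0), 0.0595), (np.float64(0.015), 0.0588), (np.float64(0.03), 0.0593), (np.float64(0.045), 0.0588), (np.float64(0.06), 0.0597), (np.float64(0.075), 0.0593), (np.float64(0.09), 0.0586), (np.float64(0.105), 0.0577), (np.float64(0.12), 0.055), (np.float64(0.135), 0.0546), (np.float64(0.15), 0.0555), (np.float64(0.165), 0.0538), (np.float64(0.18), 0.0547), (np.float64(0.195), 0.0586)]
board Y [-0.1102 -0.108   0.1061  0.1105] X [-0.0266 -0.0247  0.0241  0.0257]
edge slope [-0.00829845 -0.03613507]
edge slope [-0.00671428  0.03558009]
((0.5250060558319092, -0.18118251860141754), (0.15596836805343628, 0.19654975831508636), 77.92622375488281)
((0.5249453783035278, -0.17979490756988525), (0.15374499559402466, 0.19297483563423157), 76.96508026123047) 1809
```

Run:
```python
from h import *
p,R,s=cur(); y=R.as_matrix()[:,1]; a=np.degrees(np.arctan2(y[1],y[0])); print("jaw yaw",a,s["joints"])
y0=11 if abs((a-11+180)%360-180)<90 else 191
print(y0)
p0=p.copy(); 
a0=np.array([.30,-.60,.225]); W=[(.31,-.50),(.385,-.375),(.455,-.245),(.50,-.105),(.515,.04),(.525,.185),(.532,.329)]
plan([((x,y,.2),y0) for x,y in W])
```

```text
jaw yaw 111.87380296667232 [-5.16188314e+01  2.05457197e+01  6.82633754e-01 -3.57036650e-04
 -7.01364732e+01 -1.65072443e+01]
191
t 0.85 p [ 0.2515 -0.6264  0.2456] jawdir [-0.373  0.928 -0.   ] F [ 0.4 -0.1  0.4] w 0.0877
[ 0.31 -0.5   0.2 ] shift [0.304, 0.637, 0.676] turn [-1.758, 0.0, 0.0]
[ 0.385 -0.375  0.2  ] shift [0.0, -0.65, 0.723] turn [0.0, 0.0, 0.0]
[ 0.455 -0.245  0.2  ] shift [0.0, -0.623, 0.762] turn [0.0, 0.0, 0.0]
[ 0.5   -0.105  0.2  ] shift [0.0, -0.473, 0.859] turn [0.0, 0.0, 0.0]
[0.515 0.04  0.2  ] shift [0.0, -0.283, 0.93] turn [0.0, 0.0, 0.0]
[0.525 0.185 0.2  ] shift [0.0, -0.25, 0.936] turn [0.0, 0.0, 0.0]
[0.532 0.329 0.2  ] shift [0.0, -0.229, 0.933] turn [0.0, 0.0, 0.0]
```

Run:
```python
from h import *
plan([((.31,-.5,.2),151.4),((.385,-.375,.2),191)])
```

```text
t 0.85 p [ 0.2515 -0.6264  0.2456] jawdir [-0.373  0.928 -0.   ] F [ 0.4 -0.1  0.4] w 0.0877
[ 0.31 -0.5   0.2 ] shift [0.304, 0.637, 0.676] turn [-0.878, 0.0, 0.0]
[ 0.385 -0.375  0.2  ] shift [0.0, -0.04, 0.971] turn [-0.88, -0.0, -0.0]
```

>>> send_rows:
  plan:
    - [[0.06, 0.13, 0.14], [-0.18, 0, 0]]
    - [[0.12, 0.26, 0.27], [-0.36, 0, 0]]
    - [[0.18, 0.38, 0.41], [-0.53, 0, 0]]
    - [[0.24, 0.51, 0.54], [-0.7, 0, 0]]
    - [[0.3, 0.64, 0.68], [-0.88, 0, 0]]
  jaw: -1
  force: 20

```text
time_s: 1.35
tcp_pos: [0.3106, -0.4984, 0.2004]
eef_rot: [-107.9, 90.0, -46.1]
contact_force: [0.8, 0.4, -0.4]
gripper_width: 0.0533
```

>>> send_rows:
  plan:
    - [[0, -0.01, 0.2], [-0.18, 0, 0]]
    - [[0, -0.02, 0.39], [-0.36, 0, 0]]
    - [[0, -0.02, 0.58], [-0.53, 0, 0]]
    - [[0, -0.03, 0.78], [-0.7, 0, 0]]
    - [[0, -0.04, 0.97], [-0.88, 0, 0]]

```text
time_s: 1.85
tcp_pos: [0.3853, -0.3719, 0.2006]
eef_rot: [-133.7, 89.9, -32.0]
contact_force: [0.4, 0.4, -0.5]
gripper_width: 0.0133
```

Run:
```python
from h import *
plan([((.455,-.245,.2),191),((.5,-.105,.2),191),((.515,.04,.2),191),((.525,.185,.2),191),((.532,.329,.2),191)])
```

```text
t 1.85 p [ 0.3853 -0.3719  0.2006] jawdir [-0.979 -0.203 -0.001] F [ 0.4  0.4 -0.5] w 0.0133
[ 0.455 -0.245  0.2  ] shift [0.004, -0.627, 0.734] turn [0.016, -0.001, 0.001]
[ 0.5   -0.105  0.2  ] shift [0.0, -0.473, 0.859] turn [0.0, 0.0, 0.0]
[0.515 0.04  0.2  ] shift [0.0, -0.283, 0.93] turn [0.0, 0.0, 0.0]
[0.525 0.185 0.2  ] shift [0.0, -0.25, 0.936] turn [0.0, 0.0, 0.0]
[0.532 0.329 0.2  ] shift [0.0, -0.229, 0.933] turn [0.0, 0.0, 0.0]
```

Tracking is tight, so I'll send the rest of the approach.

>>> send_rows:
  plan:
    - [[0, -0.13, 0.15], [0, 0, 0]]
    - [[0, -0.25, 0.29], [0, 0, 0]]
    - [[0, -0.38, 0.44], [0, 0, 0]]
    - [[0, -0.5, 0.59], [0, 0, 0]]
    - [[0, -0.63, 0.73], [0.016, 0, 0]]

```text
time_s: 2.35
tcp_pos: [0.456, -0.2444, 0.2009]
eef_rot: [-123.4, 89.9, -22.5]
contact_force: [0.4, -0.3, 0.6]
gripper_width: 0.0004
```

>>> send_rows:
  plan:
    - [[0, -0.09, 0.17], [0, 0, 0]]
    - [[0, -0.19, 0.34], [0, 0, 0]]
    - [[0, -0.28, 0.52], [0, 0, 0]]
    - [[0, -0.38, 0.69], [0, 0, 0]]
    - [[0, -0.47, 0.86], [0, 0, 0]]

```text
time_s: 2.85
tcp_pos: [0.501, -0.1031, 0.2012]
eef_rot: [-116.1, 89.9, -15.1]
contact_force: [0.1, 0.3, -0.7]
gripper_width: 0.0007
```

>>> send_rows:
  plan:
    - [[0, -0.06, 0.19], [0, 0, 0]]
    - [[0, -0.11, 0.37], [0, 0, 0]]
    - [[0, -0.17, 0.56], [0, 0, 0]]
    - [[0, -0.23, 0.74], [0, 0, 0]]
    - [[0, -0.28, 0.93], [0, 0, 0]]

```text
time_s: 3.35
tcp_pos: [0.5158, 0.0431, 0.2014]
eef_rot: [-108.2, 89.9, -7.2]
contact_force: [-0.3, 0.2, -0.5]
gripper_width: 0.0002
```

>>> send_rows:
  plan:
    - [[0, -0.05, 0.19], [0, 0, 0]]
    - [[0, -0.1, 0.37], [0, 0, 0]]
    - [[0, -0.15, 0.56], [0, 0, 0]]
    - [[0, -0.2, 0.75], [0, 0, 0]]
    - [[0, -0.25, 0.93], [0, 0, 0]]

```text
time_s: 3.85
tcp_pos: [0.526, 0.1886, 0.2016]
eef_rot: [-102.0, 89.8, -0.9]
contact_force: [1.1, -0.8, -0.6]
gripper_width: 0.0003
```

>>> send_rows:
  plan:
    - [[0, -0.05, 0.19], [0, 0, 0]]
    - [[0, -0.09, 0.37], [0, 0, 0]]
    - [[0, -0.14, 0.56], [0, 0, 0]]
    - [[0, -0.18, 0.75], [0, 0, 0]]
    - [[0, -0.23, 0.93], [0, 0, 0]]

```text
time_s: 4.35
tcp_pos: [0.5331, 0.3334, 0.2018]
eef_rot: [-98.4, 89.8, 2.7]
contact_force: [0.3, -1.1, 0.1]
gripper_width: 0.0004
```

Run:
```python
from h import *
plan([((.5323,.3294,.095),191),((.5323,.3294,.0755),191),((.5323+.075*.191,.3294-.075*.982,.0755),191)])
```

```text
t 4.35 p [0.5331 0.3334 0.2018] jawdir [-0.982 -0.191 -0.003] F [ 0.3 -1.1  0.1] w 0.0004
[0.5323 0.3294 0.095 ] shift [0.712, 0.012, -0.025] turn [0.001, -0.001, 0.004]
[0.5323 0.3294 0.0755] shift [0.13, 0.0, 0.0] turn [0.0, 0.0, 0.0]
[0.546625 0.25575  0.0755  ] shift [0.0, -0.0, -0.5] turn [0.0, 0.0, 0.0]
```

Down to z 0.095, then pause to check before dropping into the channel.

>>> send_rows:
  plan:
    - [[0.18, 0, -0.02], [0, 0, 0]]
    - [[0.36, 0.01, -0.02], [0, 0, 0]]
    - [[0.54, 0.01, -0.02], [0, 0, 0]]
    - [[0.71, 0.01, -0.02], [0, 0, 0]]
    - [[0.71, 0.01, -0.02], [0, 0, 0]]

```text
time_s: 4.85
tcp_pos: [0.5307, 0.3286, 0.0917]
eef_rot: [148.4, 89.7, -110.6]
contact_force: [0.2, 0.1, 0.9]
gripper_width: 0.0006
```

Run:
```python
from h import *
plan([((.5323,.3294,.0755),191)])
c=r.capture("top"); cv2.imwrite("pics/t1.png",cv2.resize(c["color"][170:290,100:260,::-1],(800,600),interpolation=cv2.INTER_CUBIC))
```

```text
t 4.85 p [0.5307 0.3286 0.0917] jawdir [-0.982 -0.191  0.002] F [0.2 0.1 0.9] w 0.0006
[0.5323 0.3294 0.0755] shift [0.108, -0.012, 0.004] turn [-0.0, -0.005, -0.003]
```

View pics/t1.png

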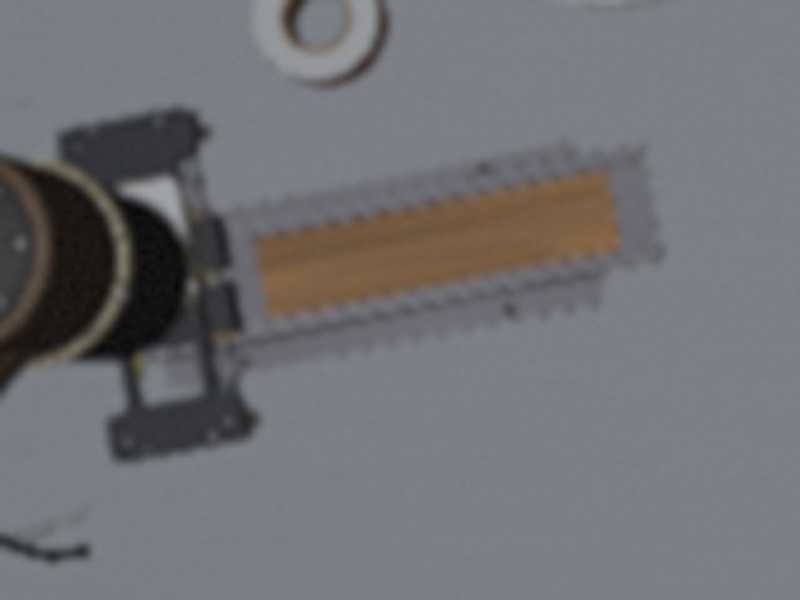

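The closed fingers stand behind the board at crop (220,275), in line with the channel once parallax is allowed for. Next I lower them.

>>> send_rows:
  plan:
    - [[0.03, -0.01, 0], [0, 0, 0]]
    - [[0.06, -0.01, 0], [0, 0, 0]]
    - [[0.08, -0.01, 0], [0, 0, 0]]
    - [[0.1, -0.01, 0], [0, 0, 0]]
    - [[0.1, -0.01, 0], [0, 0, 0]]

```text
time_s: 5.4
tcp_pos: [0.5332, 0.3296, 0.0789]
eef_rot: [-175.2, 89.8, -74.2]
contact_force: [-1.6, 0.4, 0.6]
gripper_width: 0.0007
```

Run:
```python
from h import *
b=np.array([.560,.187]);e=np.array([-.191,.982])
plan([((*(b+y*e),.0755),191) for y in (.11,.075,.055)])
```

```text
t 5.4 p [0.5332 0.3296 0.0789] jawdir [-0.982 -0.191 -0.   ] F [-1.6  0.4  0.6] w 0.0007
[0.53899 0.29502 0.0755 ] shift [0.023, 0.006, -0.233] turn [0.001, -0.003, 0.0]
[0.545675 0.26065  0.0755  ] shift [0.0, -0.0, -0.233] turn [0.0, 0.0, 0.0]
[0.549495 0.24101  0.0755  ] shift [0.0, -0.0, -0.133] turn [0.0, 0.0, 0.0]
```

>>> send_rows:
  plan:
    - [[0.01, 0.006, 0], [0, 0, 0]]
    - [[0.025, 0.006, 0], [0, 0, 0]]
    - [[0.025, 0.006, 0], [0, 0, 0]]
    - [[0.025, 0.006, 0], [0, 0, 0]]
    - [[0.025, 0.006, 0], [0, 0, 0]]

```text
time_s: 5.9
tcp_pos: [0.5324, 0.3295, 0.0752]
eef_rot: [-171.9, 89.8, -70.9]
contact_force: [-0.4, -0.6, -0.5]
gripper_width: 0.0006
```

Run:
```python
from h import *
b=np.array([.560,.187]);e=np.array([-.191,.982])
plan([((*(b+y*e),.0758),191) for y in (.11,.075,.055)])
```

```text
t 5.9 p [0.5324 0.3295 0.0752] jawdir [-0.982 -0.191 -0.   ] F [-0.4 -0.6 -0.5] w 0.0006
[0.53899 0.29502 0.0758 ] shift [-0.003, 0.001, -0.234] turn [0.001, -0.003, 0.0]
[0.545675 0.26065  0.0758  ] shift [0.0, -0.0, -0.233] turn [0.0, 0.0, 0.0]
[0.549495 0.24101  0.0758  ] shift [0.0, -0.0, -0.133] turn [0.0, 0.0, 0.0]
```

>>> send_rows:
  plan:
    - [[0, 0, -0.05], [0, 0, 0]]
    - [[0, 0, -0.1], [0, 0, 0]]
    - [[0, 0, -0.15], [0, 0, 0]]
    - [[0, 0, -0.19], [0, 0, 0]]
    - [[0, 0, -0.23], [0, 0, 0]]

```text
time_s: 6.4
tcp_pos: [0.5392, 0.2949, 0.0754]
eef_rot: [-168.0, 89.9, -67.0]
contact_force: [0.6, 0.3, 0.4]
gripper_width: 0.0006
```

>>> send_rows:
  plan:
    - [[0, 0, -0.05], [0, 0, 0]]
    - [[0, 0, -0.1], [0, 0, 0]]
    - [[0, 0, -0.15], [0, 0, 0]]
    - [[0, 0, -0.19], [0, 0, 0]]
    - [[0, 0, -0.23], [0, 0, 0]]

```text
time_s: 6.9
tcp_pos: [0.5459, 0.2605, 0.0755]
eef_rot: [-169.4, 89.9, -68.4]
contact_force: [1.3, 1.0, -0.7]
gripper_width: 0.0003
```

Run:
```python
from h import *
b=np.array([.560,.187]);e=np.array([-.191,.982]);ex=np.array([.982,.191])
plan([((*(b+y*e),.0755),191) for y in (.065,.055,)])
c=r.capture("top"); d=r.trace(c,"board_center")[0]; Q=pts(c,d["mask"]); q=Q[:,:2]-b; print(d["score"],np.percentile(q@e,[0,1,99,100]).round(4),np.percentile(q@ex,[1,99]).round(4),np.median(Q[:,2]), cv2.minAreaRect(Q[:,:2].astype(np.float32)))
```

```text
t 6.9 p [0.5459 0.2605 0.0755] jawdir [-0.982 -0.191 -0.   ] F [ 1.3  1.  -0.7] w 0.0003
[0.547585 0.25083  0.0755  ] shift [-0.0, 0.001, -0.065] turn [-0.0, -0.003, 0.001]
[0.549495 0.24101  0.0755  ] shift [0.0, -0.0, -0.067] turn [0.0, 0.0, 0.0]
0.79 [-0.1571 -0.1543  0.043   0.0478] [-0.0244  0.0237] 0.05868356630700888 ((0.5703986883163452, 0.13333861529827118), (0.049891043454408646, 0.20481853187084198), 11.195889472961426)
```

The board is moving flat and straight. Its front is 22 mm out, so it needs about 18 mm more.

>>> send_rows:
  plan:
    - [[0, 0, -0.03], [0, 0, 0]]
    - [[0, 0, -0.06], [0, 0, 0]]
    - [[0, 0, -0.09], [0, 0, 0]]
    - [[0, 0, -0.12], [0, 0, 0]]
    - [[0, 0, -0.125], [0, 0, 0]]

```text
time_s: 7.5
tcp_pos: [0.5494, 0.2413, 0.0755]
eef_rot: [-177.8, 89.8, -76.9]
contact_force: [-0.6, 0.3, 0.5]
gripper_width: 0.0004
```

Run:
```python
from h import *
b=np.array([.560,.187]);e=np.array([-.191,.982]);ex=np.array([.982,.191])
plan([((*(b+.07*e),.0755),191),((*(b+.07*e),.2),191)])
c=r.capture("top"); d=r.trace(c,"board_center")[0]; Q=pts(c,d["mask"]); q=Q[:,:2]-b; print(d["score"],np.percentile(q@e,[0,1,99,100]).round(4),np.percentile(q@ex,[1,99]).round(4),np.median(Q[:,2]), cv2.minAreaRect(Q[:,:2].astype(np.float32)))
```

```text
t 7.5 p [0.5494 0.2413 0.0755] jawdir [-0.982 -0.19  -0.   ] F [-0.6  0.3  0.5] w 0.0004
[0.54663 0.25574 0.0755 ] shift [-0.0, -0.0, 0.098] turn [-0.001, -0.003, 0.0]
[0.54663 0.25574 0.2    ] shift [-0.83, 0.0, -0.0] turn [0.0, 0.0, 0.0]
0.96 [-0.1769 -0.175   0.024   0.0289] [-0.0254  0.025 ] 0.058496855034192885 ((0.5751573443412781, 0.11454464495182037), (0.0564548559486866, 0.20565631985664368), 12.17016315460205)
```

Jut ≈ 42 mm and flat. Back off, rise and go round to the front end.

>>> send_rows:
  plan:
    - [[0, 0, 0.05], [0, 0, 0]]
    - [[0, 0, 0.1], [0, 0, 0]]
    - [[-0.17, 0, 0.1], [0, 0, 0]]
    - [[-0.34, 0, 0.1], [0, 0, 0]]
    - [[-0.5, 0, 0.1], [0, 0, 0]]

```text
time_s: 8.1
tcp_pos: [0.5463, 0.2573, 0.1513]
eef_rot: [179.3, 89.8, -79.7]
contact_force: [0.4, 0.3, -0.3]
gripper_width: 0.0003
```

>>> send_rows:
  plan:
    - [[0, 0, -0.18], [0, 0, 0]]
    - [[0, 0, -0.36], [0, 0, 0]]
    - [[0, 0, -0.54], [0, 0, 0]]
    - [[0, 0, -0.72], [0, 0, 0]]
    - [[0, 0, -0.9], [0, 0, 0]]
  jaw: 1

```text
time_s: 8.6
tcp_pos: [0.5722, 0.1247, 0.1518]
eef_rot: [-174.7, 89.8, -73.7]
contact_force: [0.0, 0.2, 0.4]
gripper_width: 0.0347
```

>>> send_rows:
  plan:
    - [[0, 0, -0.15], [0, 0, 0]]
    - [[0, 0, -0.3], [0, 0, 0]]
    - [[0, 0, -0.45], [0, 0, 0]]
    - [[0, 0, -0.6], [0, 0, 0]]
    - [[0, 0, -0.65], [0, 0, 0]]

```text
time_s: 9.1
tcp_pos: [0.5911, 0.0281, 0.152]
eef_rot: [-179.8, 89.8, -78.8]
contact_force: [-0.0, -0.7, -0.8]
gripper_width: 0.0747
```

Run:
```python
from h import *
b=np.array([.560,.187]);e=np.array([-.191,.982]);ex=np.array([.982,.191])
plan([((*(b-.164*e),.063),191)])
c=r.capture("top"); d=r.trace(c,"board_center")[0]; Q=pts(c,d["mask"]); q=Q[:,:2]-b; print(d["score"],np.percentile(q@e,[0,1,99,100]).round(4),np.percentile(q@ex,[1,99]).round(4),np.median(Q[:,2]), cv2.minAreaRect(Q[:,:2].astype(np.float32)))
```

```text
t 9.1 p [0.5911 0.0281 0.152 ] jawdir [-0.982 -0.191 -0.   ] F [-0.  -0.7 -0.8] w 0.0747
[0.591324 0.025952 0.063   ] shift [0.594, 0.001, -0.012] turn [0.0, -0.004, 0.0]
0.45 [-0.1038 -0.1037 -0.0942 -0.094 ] [-0.0218 -0.0178] 0.059640319006909914 ((0.5595570206642151, 0.08625917881727219), (0.0034291516058146954, 0.009401175193488598), 0.595572292804718)
```

>>> send_rows:
  plan:
    - [[0.1, 0, -0.01], [0, 0, 0]]
    - [[0.25, 0, -0.01], [0, 0, 0]]
    - [[0.4, 0, -0.01], [0, 0, 0]]
    - [[0.53, 0, -0.01], [0, 0, 0]]
    - [[0.6, 0, -0.01], [0, 0, 0]]

```text
time_s: 9.7
tcp_pos: [0.5905, 0.028, 0.0603]
eef_rot: [147.1, 89.8, -111.8]
contact_force: [0.1, 0.8, -0.6]
gripper_width: 0.0874
```

>>> send_rows:
  plan:
    - [[0, 0, 0], [0, 0, 0]]
    - [[0, 0, 0], [0, 0, 0]]
    - [[0, 0, 0], [0, 0, 0]]
    - [[0, 0, 0], [0, 0, 0]]
    - [[0, 0, 0], [0, 0, 0]]

```text
time_s: 10.2
tcp_pos: [0.5909, 0.0281, 0.0611]
eef_rot: [168.1, 89.8, -90.9]
contact_force: [-0.6, -0.2, 0.4]
gripper_width: 0.0876
```

Run:
```python
from h import *
b=np.array([.560,.187]);e=np.array([-.191,.982])
plan([((*(b-.164*e),.063),191)])
c=r.capture("top"); cv2.imwrite("pics/t2.png",cv2.resize(c["color"][170:290,140:300,::-1],(800,600),interpolation=cv2.INTER_CUBIC))
```

```text
t 10.2 p [0.5909 0.0281 0.0611] jawdir [-0.982 -0.191  0.001] F [-0.6 -0.2  0.4] w 0.0876
[0.591324 0.025952 0.063   ] shift [-0.012, 0.0, -0.015] turn [0.001, -0.004, -0.001]
```

View pics/t2.png

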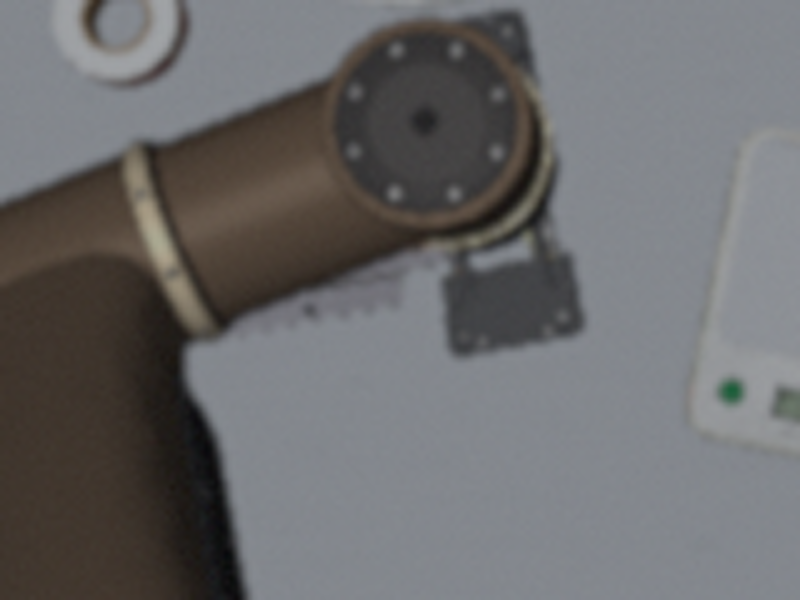

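The arm hides the board here. The gripper stands in front of the mouth, square to the rack, at about crop (510,180). Small correction, then close.

>>> send_rows:
  plan:
    - [[-0.01, 0, -0.01], [0, 0, 0]]
    - [[-0.01, 0, -0.01], [0, 0, 0]]
    - [[-0.01, 0, -0.01], [0, 0, 0]]
    - [[-0.01, 0, -0.01], [0, 0, 0]]
    - [[-0.01, 0, -0.01], [0, 0, 0]]
  jaw: -1
  force: 35

```text
time_s: 10.75
tcp_pos: [0.5911, 0.0266, 0.0625]
eef_rot: [162.4, 89.8, -96.5]
contact_force: [0.3, 0.2, -0.3]
gripper_width: 0.053
```

>>> send_rows:
  plan:
    - [[0, 0, 0], [0, 0, 0]]
    - [[0, 0, 0], [0, 0, 0]]
    - [[0, 0, 0], [0, 0, 0]]
    - [[0, 0, 0], [0, 0, 0]]
    - [[0, 0, 0], [0, 0, 0]]

```text
time_s: 11.25
tcp_pos: [0.5911, 0.0266, 0.0624]
eef_rot: [162.1, 89.8, -96.9]
contact_force: [0.8, -0.3, 0.2]
gripper_width: 0.0492
```

Run:
```python
from h import *
p,R,s=cur()
plan([(p+[0,0,.1],191)])
```

```text
t 11.25 p [0.5911 0.0266 0.0624] jawdir [-0.982 -0.191  0.001] F [ 0.8 -0.3  0.2] w 0.0492
[0.59109937 0.02662608 0.16243956] shift [-0.667, 0.001, -0.002] turn [0.001, -0.004, -0.001]
```

Gripped at 49 mm opening. Lift gently.

>>> send_rows:
  plan:
    - [[-0.03, 0, 0], [0, 0, 0]]
    - [[-0.08, 0, 0], [0, 0, 0]]
    - [[-0.14, 0, 0], [0, 0, 0]]
    - [[-0.2, 0, 0], [0, 0, 0]]
    - [[-0.27, 0, 0], [0, 0, 0]]

```text
time_s: 11.75
tcp_pos: [0.5911, 0.0267, 0.104]
eef_rot: [167.2, 89.8, -91.7]
contact_force: [0.7, -0.6, -0.4]
gripper_width: 0.0492
```

>>> send_rows:
  plan:
    - [[-0.07, 0, 0], [0, 0, 0]]
    - [[-0.14, 0, 0], [0, 0, 0]]
    - [[-0.21, 0, 0], [0, 0, 0]]
    - [[-0.28, 0, 0], [0, 0, 0]]
    - [[-0.33, 0, 0], [0, 0, 0]]

```text
time_s: 12.25
tcp_pos: [0.5914, 0.0269, 0.1547]
eef_rot: [-175.5, 89.8, -74.4]
contact_force: [-0.2, 0.1, -0.8]
gripper_width: 0.049
```

>>> send_rows:
  plan:
    - [[0, 0, 0], [0, 0, 0]]
    - [[0, 0, 0], [0, 0, 0]]
    - [[0, 0, 0], [0, 0, 0]]
    - [[0, 0, 0], [0, 0, 0]]
    - [[0, 0, 0], [0, 0, 0]]

```text
time_s: 12.75
tcp_pos: [0.5912, 0.0269, 0.1542]
eef_rot: [168.9, 89.8, -90.1]
contact_force: [-0.2, -0.1, 0.1]
gripper_width: 0.0492
```

Run:
```python
from h import *
p,R,s=cur()
for n in("top","side"):
    c=r.capture(n)
    for d in r.trace(c,"board_center")[:1]:
        Q=pts(c,d["mask"]); q=Q[:,:2]-p[:2]; e=np.array([-.191,.982]); y=q@e
        print(n,d["score"],len(Q),np.percentile(y,[1,99]).round(3)); m=(Q[:,2]>.08)&(y>-.03)&(y<.23)
        if m.sum()>10: print(np.polyfit(y[m],Q[m,2],1),cv2.minAreaRect(Q[m][:,:2].astype(np.float32)))
pan=np.array([.551,-.1875]); yw=np.radians(-12.3); sy=np.array([-np.sin(yw),np.cos(yw)])
t=pan-.096*sy; print("target",t)
plan([((.575,-.11,.145),181),((.555,-.24,.145),172),((*t,.145),167.7)])
cv2.imwrite("pics/s3.png",c["color"][150:300,100:400,::-1].repeat(2,0).repeat(2,1))
```

```text
side 0.54 131 [0.005 0.056]
[0.96419498 0.12374623] ((0.3473048806190491, 0.059984974563121796), (0.05075593292713165, 0.7302112579345703), 88.81722259521484)
target [ 0.53054908 -0.28129638]
t 12.95 p [0.5914 0.0269 0.1546] jawdir [-0.982 -0.191 -0.   ] F [ 0.1  0.3 -1.4] w 0.0489
[ 0.575 -0.11   0.145] shift [0.066, 0.282, -0.875] turn [0.223, -0.004, 0.0]
[ 0.555 -0.24   0.145] shift [0.0, 0.148, -0.864] turn [0.2, -0.0, -0.0]
[ 0.53054908 -0.28129638  0.145     ] shift [0.0, 0.123, -0.295] turn [0.096, 0.0, 0.0]
```

View pics/s3.png

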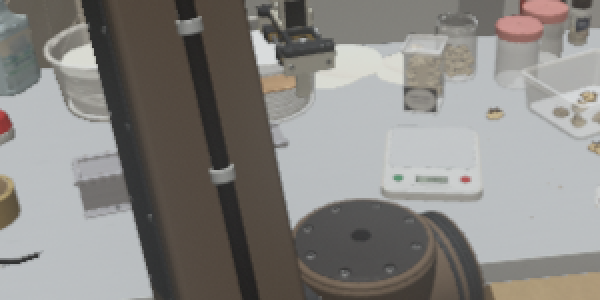

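The rack is empty and the board is in the fingers (crop (285,85)). Carry it towards the scale.

>>> send_rows:
  plan:
    - [[0.01, 0.05, -0.15], [0.04, 0, 0]]
    - [[0.02, 0.11, -0.34], [0.09, 0, 0]]
    - [[0.03, 0.17, -0.53], [0.13, 0, 0]]
    - [[0.05, 0.23, -0.71], [0.18, 0, 0]]
    - [[0.06, 0.28, -0.875], [0.22, 0, 0]]

```text
time_s: 13.45
tcp_pos: [0.5748, -0.1111, 0.1457]
eef_rot: [-174.8, 89.8, -83.8]
contact_force: [-0.6, 0.2, -0.6]
gripper_width: 0.0488
```

>>> send_rows:
  plan:
    - [[0, 0.03, -0.18], [0.04, 0, 0]]
    - [[0, 0.06, -0.36], [0.08, 0, 0]]
    - [[0, 0.09, -0.54], [0.12, 0, 0]]
    - [[0, 0.12, -0.71], [0.16, 0, 0]]
    - [[0, 0.15, -0.86], [0.2, 0, 0]]

```text
time_s: 13.95
tcp_pos: [0.5544, -0.2418, 0.146]
eef_rot: [-167.2, 89.8, -85.3]
contact_force: [0.3, -0.2, -0.6]
gripper_width: 0.0489
```

>>> send_rows:
  plan:
    - [[0, 0.03, -0.1], [0.03, 0, 0]]
    - [[0, 0.06, -0.2], [0.06, 0, 0]]
    - [[0, 0.1, -0.26], [0.08, 0, 0]]
    - [[0, 0.12, -0.3], [0.1, 0, 0]]
    - [[0, 0.12, -0.3], [0.1, 0, 0]]

```text
time_s: 14.45
tcp_pos: [0.5297, -0.2841, 0.1463]
eef_rot: [-161.0, 89.8, -83.6]
contact_force: [-0.5, 0.1, -0.2]
gripper_width: 0.0493
```

```bash
cat > chk.py <<'E'
from h import *
p,R,s=cur(); y=R.as_matrix()[:,1]; yaw=np.degrees(np.arctan2(y[1],y[0]))%360; e=np.array([y[1],-y[0]]) # board +y (away from the gripped end)
print("yaw",yaw); pan=np.array([.551,-.1875])
for n in("top","side"):
    c=r.capture(n); cv2.imwrite(f"pics/c_{n}_{s['time_s']:.1f}.png",c["color"][...,::-1])
    for d in r.trace(c,"board_center")[:1]:
        Q=pts(c,d["mask"]); q=Q[:,:2]-p[:2]; yy=q@e; m=(yy>-.03)&(yy<.22)&(abs(Q[:,2]-p[2])<.06)&(abs(q@y[:2])<.04)
        print(n,round(d["score"],2),np.round(d["uv"]),m.sum())
        if m.sum()>30:
            print("  along",np.percentile(yy[m],[0,1,99,100]).round(4),"across",np.percentile((q@y[:2])[m],[1,50,99]).round(4),"z=",np.polyfit(yy[m],Q[m,2]-p[2],1).round(4),"rect",cv2.minAreaRect(Q[m][:,:2].astype(np.float32)))
sy=np.array([.213,.977]); t=pan-.096*sy
plan([((*t,.145),167.7),((*t,.06),167.7),((*t,.038),167.7)])
E
python3 chk.py
```

```text
yaw 167.38702564682904
side 0.97 [312. 195.] 443
  along [0.0071 0.0106 0.2039 0.2061] across [-0.0286  0.0016  0.0257] z= [-0.0103 -0.0008] rect ((0.5554400086402893, -0.18066450953483582), (0.19901828467845917, 0.05850231274962425), 78.84648895263672)
t 14.65 p [ 0.5306 -0.2833  0.1463] jawdir [-0.976  0.216 -0.001] F [-0.   0.6  0. ] w 0.0493
[ 0.530552 -0.281292  0.145   ] shift [0.008, 0.004, 0.013] turn [-0.004, -0.003, 0.002]
[ 0.530552 -0.281292  0.06    ] shift [0.567, 0.0, 0.0] turn [0.0, 0.0, 0.0]
[ 0.530552 -0.281292  0.038   ] shift [0.147, 0.0, 0.0] turn [0.0, 0.0, 0.0]
```

Droop is only 0.6°, and the board centre is about 96 mm from the grip, as planned. Lower it.

>>> send_rows:
  plan:
    - [[0.1, 0, 0.01], [0, 0, 0]]
    - [[0.22, 0, 0.01], [0, 0, 0]]
    - [[0.34, 0, 0.01], [0, 0, 0]]
    - [[0.46, 0, 0.01], [0, 0, 0]]
    - [[0.55, 0, 0.01], [0, 0, 0]]

```text
time_s: 15.15
tcp_pos: [0.531, -0.2815, 0.0626]
eef_rot: [-172.7, 89.9, -95.2]
contact_force: [0.3, -0.1, -0.0]
gripper_width: 0.0491
```

>>> send_rows:
  plan:
    - [[0.02, 0, 0], [0, 0, 0]]
    - [[0.04, 0, 0], [0, 0, 0]]
    - [[0.06, 0, 0], [0, 0, 0]]
    - [[0.08, 0, 0], [0, 0, 0]]
    - [[0.09, 0, 0], [0, 0, 0]]

```text
time_s: 15.65
tcp_pos: [0.5312, -0.2816, 0.0494]
eef_rot: [-157.1, 89.8, -79.6]
contact_force: [-0.3, 0.2, -0.4]
gripper_width: 0.0489
```

```bash
python3 chk.py
```

```text
yaw 167.54623287956298
side 0.57 [306. 220.] 440
  along [0.0125 0.0174 0.2033 0.2054] across [-0.0263  0.0039  0.0258] z= [-0.0141 -0.0006] rect ((0.5555792450904846, -0.17545825242996216), (0.1931624561548233, 0.05801969766616821), 76.63168334960938)
t 15.85 p [ 0.5311 -0.2816  0.0494] jawdir [-0.976  0.216 -0.001] F [ 0.9 -1.1  0.6] w 0.0489
[ 0.530552 -0.281292  0.145   ] shift [-0.638, 0.004, -0.0] turn [-0.003, -0.003, 0.001]
[ 0.530552 -0.281292  0.06    ] shift [0.567, 0.0, 0.0] turn [0.0, 0.0, 0.0]
[ 0.530552 -0.281292  0.038   ] shift [0.147, 0.0, 0.0] turn [0.0, 0.0, 0.0]
```

>>> send_rows:
  plan:
    - [[0.015, 0, 0], [0, 0, 0]]
    - [[0.03, 0, 0], [0, 0, 0]]
    - [[0.045, 0, 0], [0, 0, 0]]
    - [[0.06, 0, 0], [0, 0, 0]]
    - [[0.07, 0, 0], [0, 0, 0]]

```text
time_s: 16.35
tcp_pos: [0.531, -0.2816, 0.0385]
eef_rot: [-170.4, 89.9, -92.9]
contact_force: [0.8, -0.7, -0.6]
gripper_width: 0.0485
```

>>> send_rows:
  plan:
    - [[0, 0, 0], [0, 0, 0]]
    - [[0.007, 0, 0], [0, 0, 0]]
    - [[0.007, 0, 0], [0, 0, 0]]
    - [[0.015, 0, 0], [0, 0, 0]]
    - [[0.015, 0, 0], [0, 0, 0]]

```text
time_s: 16.85
tcp_pos: [0.531, -0.2816, 0.0363]
eef_rot: [-168.2, 89.8, -90.6]
contact_force: [0.2, -1.2, -0.2]
gripper_width: 0.0489
```

At the computed resting height. Open the jaws a little first.

>>> send_rows:
  plan:
    - [[0, 0, 0], [0, 0, 0]]
    - [[0, 0, 0], [0, 0, 0]]
    - [[0, 0, 0], [0, 0, 0]]
    - [[0, 0, 0], [0, 0, 0]]
    - [[0, 0, 0], [0, 0, 0]]
  jaw: 0.6

```text
time_s: 17.35
tcp_pos: [0.5311, -0.2816, 0.0363]
eef_rot: [-166.4, 89.8, -88.9]
contact_force: [-0.4, -0.5, -0.7]
gripper_width: 0.0699
```

>>> send_rows:
  plan:
    - [[-0.1, 0, 0], [0, 0, 0]]
    - [[-0.25, 0, 0], [0, 0, 0]]
    - [[-0.45, 0, 0], [0, 0, 0]]
    - [[-0.65, 0, 0], [0, 0, 0]]
    - [[-0.85, 0, 0], [0, 0, 0]]

```text
time_s: 17.85
tcp_pos: [0.5309, -0.2812, 0.165]
eef_rot: [-169.0, 89.9, -91.5]
contact_force: [0.6, -0.7, -0.7]
gripper_width: 0.0701
```

>>> send_rows:
  plan:
    - [[0, 0, -0.18], [0, 0, 0]]
    - [[0, 0, -0.36], [0, 0, 0]]
    - [[0, 0, -0.54], [0, 0, 0]]
    - [[0, 0, -0.72], [0, 0, 0]]
    - [[0, 0, -0.9], [0, 0, 0]]

```text
time_s: 18.35
tcp_pos: [0.5014, -0.414, 0.1654]
eef_rot: [-168.4, 89.9, -90.8]
contact_force: [0.7, 1.2, -0.1]
gripper_width: 0.0704
```

Run:
```python
from h import *
plan([])
for n in("top","side"):
    c=r.capture(n); cv2.imwrite(f"pics/end_{n}.png",cv2.resize(c["color"][170:290,240:400,::-1],(800,600),interpolation=cv2.INTER_CUBIC))
    for t in("board_center","scale","gift_box","roll","spool"):
        for d in r.trace(c,t)[:1]:
            Q=pts(c,d["mask"]); print(n,t,round(d["score"],2),np.round(np.median(Q,0),3),np.round(np.hstack(cv2.minAreaRect(Q[:,:2].astype(np.float32))),3))
```

```text
t 18.35 p [ 0.5014 -0.414   0.1654] jawdir [-0.976  0.216 -0.001] F [ 0.7  1.2 -0.1] w 0.0704
top board_center 0.93 [ 0.563 -0.139  0.033] [ 5.5400e-01 -1.3600e-01  1.2000e-01  7.3000e-02  7.5015e+01]
top scale 0.95 [ 0.507 -0.136  0.027] [ 0.532 -0.146  0.086  0.197 77.054]
top gift_box 0.65 [ 0.735 -0.207  0.127] [ 0.71  -0.193  0.081  0.156 63.352]
top roll 0.89 [0.701 0.266 0.034] [ 0.703  0.271  0.086  0.084 39.406]
top spool 0.69 [ 0.377 -0.434  0.015] [ 3.7700e-01 -4.3900e-01  6.8000e-02  4.0000e-02  7.6989e+01]
side board_center 0.87 [ 0.551 -0.185  0.035] [ 0.577 -0.191  0.228  0.118 74.759]
side scale 0.62 [ 0.477 -0.172  0.028] [ 0.548 -0.186  0.155  0.251 78.21 ]
side gift_box 0.83 [ 0.714 -0.206  0.088] [ 0.741 -0.211  0.072  0.085 68.174]
side roll 0.79 [0.681 0.274 0.034] [0.7   0.275 0.076 0.053 4.088]
side spool 0.89 [ 0.381 -0.44   0.016] [ 3.8500e-01 -4.4200e-01  6.6000e-02  6.9000e-02  8.3189e+01]
```

View pics/end_top.png

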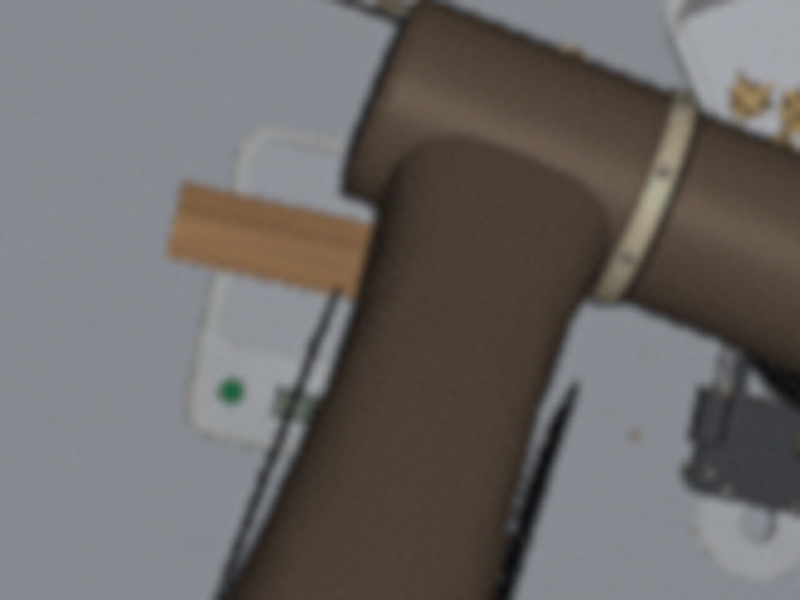

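The board lies across the plate with its left end at crop (175,220); the arm hides the rest. I move the arm off for a full check.

>>> send_rows:
  plan:
    - [[-0.1, 0.08, -0.16], [0, 0, 0]]
    - [[-0.2, 0.16, -0.32], [0, 0, 0]]
    - [[-0.3, 0.24, -0.48], [0, 0, 0]]
    - [[-0.4, 0.32, -0.64], [0, 0, 0]]
    - [[-0.5, 0.4, -0.8], [0, 0, 0]]

```text
time_s: 19.45
tcp_pos: [0.4171, -0.5171, 0.2416]
eef_rot: [-160.9, 89.8, -83.3]
contact_force: [0.7, -0.0, -0.7]
gripper_width: 0.0698
```

>>> send_rows:
  plan:
    - [[0, 0.1, -0.16], [0, 0, 0]]
    - [[0, 0.2, -0.32], [0, 0, 0]]
    - [[0, 0.3, -0.48], [0, 0, 0]]
    - [[0, 0.4, -0.5], [0, 0, 0]]
    - [[0, 0.5, -0.5], [0, 0, 0]]

```text
time_s: 19.95
tcp_pos: [0.3268, -0.5743, 0.2412]
eef_rot: [-170.8, 89.9, -93.3]
contact_force: [0.3, 0.4, 0.1]
gripper_width: 0.07
```

Run:
```python
from h import *
plan([])
for n in("top","side"):
    c=r.capture(n); cv2.imwrite(f"pics/end2_{n}.png",cv2.resize(c["color"][150:300,220:420,::-1],(800,600),interpolation=cv2.INTER_CUBIC))
    for t in("board_center","scale","gift_box","roll","spool"):
        for d in r.trace(c,t)[:1]:
            Q=pts(c,d["mask"]); print(n,t,round(d["score"],2),np.round(np.median(Q,0),3),np.round(np.hstack(cv2.minAreaRect(Q[:,:2].astype(np.float32))),3))
            if t=="board_center": 
                A=np.c_[Q[:,:2]-Q[:,:2].mean(0),np.ones(len(Q))]; print(" plane",np.linalg.lstsq(A,Q[:,2],rcond=None)[0].round(4))
```

```text
t 19.95 p [ 0.3268 -0.5743  0.2412] jawdir [-0.977  0.215 -0.   ] F [0.3 0.4 0.1] w 0.07
top board_center 0.87 [ 0.553 -0.185  0.033] [ 5.5300e-01 -1.8700e-01  2.1800e-01  5.1000e-02  7.7134e+01]
 plane [-0.0003 -0.0023  0.0331]
top scale 0.96 [ 0.501 -0.179  0.027] [ 0.526 -0.182  0.162  0.205 77.373]
top gift_box 0.78 [ 0.736 -0.21   0.127] [ 0.755 -0.217  0.076  0.105 65.903]
top roll 0.95 [0.701 0.265 0.035] [0.702 0.266 0.077 0.076 1.409]
top spool 0.6 [ 0.401 -0.428  0.016] [ 0.399 -0.433  0.04   0.064 34.112]
side board_center 0.86 [ 0.551 -0.188  0.035] [ 0.57  -0.19   0.218  0.113 82.88 ]
 plane [-0.0494  0.0101  0.0349]
side scale 0.83 [ 0.475 -0.177  0.028] [ 0.522 -0.183  0.151  0.2   77.195]
side gift_box 0.71 [ 0.714 -0.205  0.086] [ 0.738 -0.211  0.072  0.08  67.664]
side roll 0.53 [0.686 0.265 0.035] [ 0.702  0.264  0.078  0.078 71.969]
side spool 0.6 [ 0.381 -0.441  0.016] [ 0.401 -0.449  0.07   0.104 66.928]
```

View pics/end2_top.png

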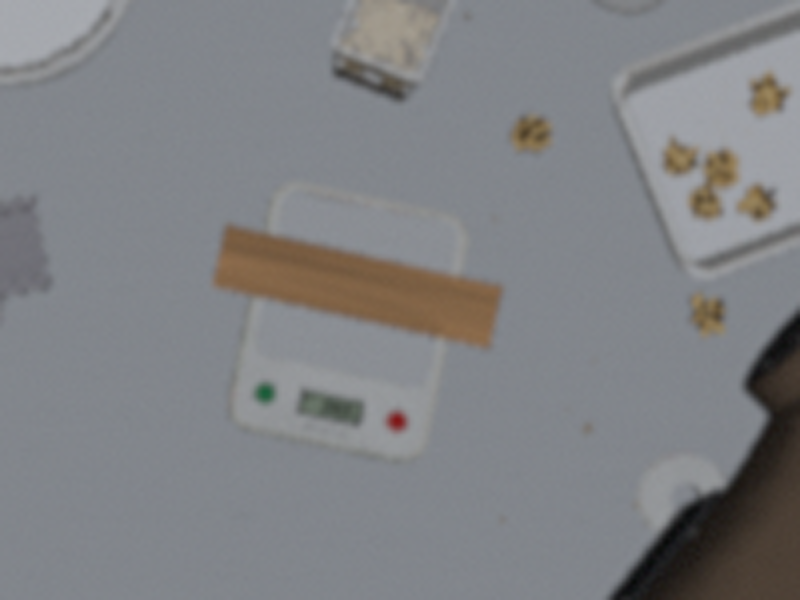

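The board spans crop (215,255) to (500,315), centred and square on the plate, with equal overhang left and right. The box, roll and spool have not moved. Handing in.

```bash
python3 -c "
from plant import r
print(r.close_job())"
```

```text
the job is handed in; nothing more can be done
None
```

I slid the board out of the rack with the closed fingers until about 42 mm jutted out. I then gripped that end, lifted the board clear, lowered it onto the scale plate and let go. The job was handed in at about 20 s; no verdict was reported.

- **Placing:** the last top view puts the board's centre at (0.553, −0.187), about 2 mm from the plate centre I worked out. Its length is within about 0.3° of the scale's left-right direction. It lies flat, with its top at 33 mm, and the robot was clear of everything.
- **Bystanders:** the cookie box and label roll read within 1–2 mm of where they started.
- **Spool reading that disagreed:** the last outlines of the ribbon spool were off by up to about 16 mm. The arm was partly covering it, and a side view just before read it within 2 mm. The arm passed well above it, so I take it as unmoved.
- **Board tilt in the side view:** the side camera's outline of the board was also too wide and gave about 3° of tilt. The top view showed 0.1°, and I trusted that one.

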